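# Close the bench service trough: tuck the lapped cover under its neighbour and hold it down

## Robot

A 7-joint arm with a two-finger parallel gripper is mounted at the origin on the work surface. World frame = base frame: x ahead of the robot, y to its left, z up, the work surface at z = 0. Lengths are in m, angles in degrees, forces in N, time in s.
With the tool pointing down it reaches from about 0.425 to 0.875 m from the base axis. Payload 4.7 kg.
Tool frame: the origin (TCP) lies midway between the tips of the shut fingers; the grasp point (between the pads) lies 19 mm behind it (env.tcp_to_grasp is the distance from the TCP to the grasp point, in m); z points along the fingers, x is the direction in which the jaws open and shut, and the axes are right-handed (so a half turn about z gives the same grasp; the last joint's range is limited). The gripper opens to 87 mm and grips with 3 to 60 N. Pads are 19 mm wide; open, the fingers measure 117 mm over their backs; the gripper's body (75 mm by 190 mm) begins 51 mm behind the grasp point.
Start: joints at [0.808, 18.392, -4.016, 83.108, 1.295, 78.541, -3.26], TCP at [0.65, -0, 0.223] pointing down, gripper open.
Joint ranges: [-163.93, 163.93], [-17.29, 119.83], [-79.2, 71.16], [3.27, 140.29], [-89.18, 269.18], [5.43, 117.66], [-154.24, 154.24]. Speed limits (degrees/s): [147.25, 147.25, 180, 180, 180, 180, 180].

## Interface

Orientations are given as [roll, pitch, yaw] about the fixed x, y, z axes, in that order (R = Rz(yaw) Ry(pitch) Rx(roll)).
In Python, from cell import env, viewer gives the robot as it stands.
- The arm moves only by the shell command python3 -m pendant 'ROWS' [OPENING] [FORCE]. ROWS is JSON, a list of rows, each a list of 6 numbers: the shift along the tool's x, y, z each as a share of 0.1 m, from -1 to 1, then the turn, a rotation vector about the tool's x, y, z each as a share of 90 degrees, from -1 to 1. A call has exactly 8 rows; each row is the pose to reach, as a shift and turn from the pose commanded when the call began, along the tool's axes at that moment; what a row does not reach only later rows make up. A row lasts 1/8 s, in which the tool goes at most 62.5 mm and 10.7 degrees, less where a joint would pass 70% of its speed; a pose out of reach is approached as far as the arm can. A call with a number of a shift or a turn outside -1 to 1 is refused whole. A call with a gripper value outside its range is refused whole. OPENING is the finger opening in mm, from 0 to 87, set as the call begins (- or left out, the last holds). The fingers move at their own pace and stop on an object; FORCE is the grip in N (left out, the last holds). Time passes only in rows, so rows that repeat a pose let the fingers close, or fill a call up. It gives the time, the measured TCP pose, the force and the opening at its end, in the units of the state.
- env.get_obs(): the state, without advancing time (a new reading comes with each control period).
- viewer.read_camera(name): name is "scene" or "side" or "wrist"; returns a dict with "frame" (384x512x3 uint8, red, green, blue), "fx", "fy", "cx", "cy" (pixels), "view" (4x4, takes a point from world to camera coordinates); the wrist camera has in their place "hand_eye" (4x4, takes a point from camera to tool coordinates, whose origin is the TCP and whose axes are the tool frame's). Camera axes: x right, y down, z forward; pixel columns grow to the right and rows downward; lengths in m; the calibration is good to about 2 mm. A picture is of the moment at which its call begins: read the wrist's pose just before it. There is no depth.
- env.sign_off(): hands the job in, once; it reports no verdict.
The state is a dict: "time_s": time; "qpos": joint angles; "joint_velocities": joint speeds; "effort": joint torques, N m; "tool_pos": TCP position; "tool_rot": TCP orientation; "force": force on the tool from outside, world axes, zero at the start; "wrist_torque": the same for the moment, N m; "grip_width": finger opening in m.
Only numpy, scipy, OpenCV 4.12 (cv2) and the standard library are available. Lean on these libraries where they do the work, as an engineer would, in place of code of your own. Each camera call takes 0.05 s, during which the arm holds its last target.

## Task

Close the open part of the lab bench's service trough: pick the loose aluminium cover up by its handle, lay it on the trough in line with the cover already there, and slide its plain edge about 20 mm under that cover's raised lap without lifting or shoving that cover. Then press the cover down flat with a steady push of about 15 N and finish while still holding it pressed there, so that a colleague can drive the screws. Leave the bottles and the beaker standing where they are.

Things in the scene. Friction and masses are not known exactly. Their poses are not given: they have to be found in the camera images.
- trough: Fixed white steel channel, 130 mm wide (x), 400 long (y -210 to +190), pipes inside, gas-tap turret 130 tall beyond +y. Origin on the bench, mid-width; z up. Its top: two flat flanges 22 mm wide along both long sides, 70 mm above the bench, 86 mm clear between them; covers rest on these. The neighbour cover closes the +y part; the -y part is open, its end wall lower than the flanges.
- cover: Loose aluminium cover, about 0.3 kg, starts flat on the bench, handle up. Plate 120 mm (x) by 150 (y), 4 thick; origin at the centre of the plate's underside, z up. The edge at +y (75 mm) is plain. At -y it steps up into its own lap, 3 mm thick, underside 6.5 mm above the plate's underside, reaching y = -107 mm. Dark screw holes at the long sides.
- cover_grip (a point): Centre of the cover's black bow handle: 15 mm to -y of the cover's origin, 26 mm above its underside; axes as the cover. The bar runs along x: 70 mm long, 12 thick (y), 12 high, from 20 to 32 mm above the underside, on a 12 mm square post under each end (x = -29, +29 mm). Pinch it across y.
- cover_edge (a point): Middle of the cover's plain edge, half-way through its thickness: 75 mm to +y of the cover's origin, 2 mm above its underside; axes as the cover.
- neighbour: Cover already on the trough, same shape and size, about 0.36 kg. It lies there by its weight alone (screws out), so it lifts or slides if pushed. Origin at the centre of its plate's underside, 70 mm above the bench; axes parallel to the trough's and centred on its width; its raised lap points to -y, over the open part.
- lap_edge (a point): Middle of the lower front corner of the neighbour's lap, 107 mm to -y of the neighbour's origin; axes as the neighbour. The lap's underside is 6.5 mm above the flanges: a 4 mm plate lying on the flanges goes under with 2.5 mm to spare. The space under the lap is 32 mm deep along +y, then comes the step. Lap 3 mm thick.
- wash_bottle_mid (a point): White squeeze wash bottle with a bent spout, 74 mm across, 215 mm tall; point on its axis 70 mm up. Bystander.
- beaker_mid (a point): Glass beaker, 76 mm across, 96 mm tall; point on its axis half-way up. Bystander.
- reagent_bottle_mid (a point): Amber glass bottle, 68 mm across, 130 mm tall; point on its axis half-way up. Bystander.
Mind the look-alikes: they are no part of the job. Leave any brown, pink or red look-alike of the cover alone.

How it is judged (in metres and radians):
On the way, in this order (a step that is already met when the one before it is completed fails the run):
1. the cover is lifted clear of the bench (height (world z) of cover above 0.05 m), for 0.1 s.
2. the plain edge is 5 mm or more under the neighbour's lap (y of cover_edge in the frame of lap_edge above 0.005 m and z of cover_edge in the frame of lap_edge below -0.001 m), for 0.1 s.
At the end, for the whole second after the job is handed in: Plain edge 12 to 32 mm under the lap, within 8 mm sideways and 0.07 rad of in line; cover flat on the flanges (0.03 rad, 2.5 mm), fingers on it, pressing on the trough with 8 to 50 N including its weight; neighbour's lap lifted under 3 mm, within 5 mm of its start (y of cover_edge in the frame of lap_edge between 0.012 and 0.032 m and z of cover_edge in the frame of lap_edge below -0.002 m and x of cover_edge in the frame of lap_edge between -0.008 and 0.008 m and angle between the y axis of cover and the y axis of trough, either way round below 0.07 rad and angle between the z axis of cover and the z axis of trough, either way round below 0.03 rad and z of cover in the frame of trough below 0.0725 m and contact force between cover and trough between 8 and 50 N and contact force between the fingers and cover above 3 N and distance of lap_edge from where it was at the start of the episode below 0.005 m and z of lap_edge in the frame of trough below 0.0795 m); the arm keeps its last pose, push and grip.
It fails at once if the neighbour cover's lap is lifted by more than 3 mm, or moves by more than 5 mm in all (z of lap_edge in the frame of trough above 0.0795 m or distance of lap_edge from where it was at the start of the episode above 0.005 m).
It fails at once if the cover is slammed or forced down on the trough with more than 100 N (contact force between cover and trough above 100 N).
It fails at once if a bottle or the beaker is moved by more than 30 mm (distance of any of wash_bottle_mid, beaker_mid, reagent_bottle_mid from where it was at the start of the episode above 0.03 m).
It also fails if it takes over 46 s, if anything falls off the work surface, if the arm or the gripper's body presses on something with over 40 N, if the wrist force passes 120 N, or if a joint passes its speed limit or range.

## Working session

There is one attempt and no reset: what is moved stays moved. The work goes in short steps, Python scripts to look and compute and a shell command to move; the robot and the scene stay as the last step left them, time stands still between calls to the robot, and variables do not carry over. Pictures are saved under pics/ and viewed, and the job is handed in when it is done.

```bash
ls; mkdir -p pics; python3 - <<'E'
from cell import env, viewer
import cv2, numpy as np
o=env.get_obs(); print({k:np.round(v,4).tolist() for k,v in o.items()})
for n in ["scene","side","wrist"]:
    c=viewer.read_camera(n); cv2.imwrite(f"pics/{n}0.png",c["frame"][:,:,::-1])
    print(n,c["fx"],c["fy"],c["cx"],c["cy"]); print(np.round(c.get("view",c.get("hand_eye")),4).tolist())
E
```

```text
pics
{'time_s': 0.0, 'qpos': [0.8076, 18.4395, -4.0169, 83.1767, 1.2951, 78.5406, -3.2626], 'joint_velocities': [0.0376, -0.0003, -0.0759, -0.0503, -0.0537, -0.0144, 0.0359], 'effort': [-0.0003, -49.1285, -0.4039, -31.2526, -0.0641, 0.0438, 0.0002], 'tool_pos': [0.6494, -0.0, 0.2214], 'tool_rot': [179.9945, 0.1116, 0.001], 'force': [0.8304, 0.4027, 0.2545], 'wrist_torque': [0.0138, 0.0114, 0.0337], 'grip_width': 0.0869}
scene 438.5870290159861 438.5870290159861 255.5518351917542 190.7381343907697
[[0.7495, 0.662, 0.0089, -0.2953], [0.5526, -0.6181, -0.5591, -0.3204], [-0.3646, 0.424, -0.829, 1.6777], [0.0, 0.0, 0.0, 1.0]]
side 500.0485120355087 500.0485120355087 248.7253742450848 190.03201931873534
[[-0.8988, -0.4383, -0.0085, 0.4001], [-0.2383, 0.5047, -0.8298, 0.2642], [0.368, -0.7438, -0.5581, 1.5558], [0.0, 0.0, 0.0, 1.0]]
wrist 342.95932995329844 342.95932995329844 253.24837544891952 190.39928758444387
[[1.0, -0.0007, -0.0001, -0.0002], [0.0007, 0.9597, 0.281, -0.0775], [-0.0001, -0.281, 0.9597, -0.1627], [0.0, 0.0, 0.0, 1.0]]
```

View pics/scene0.png

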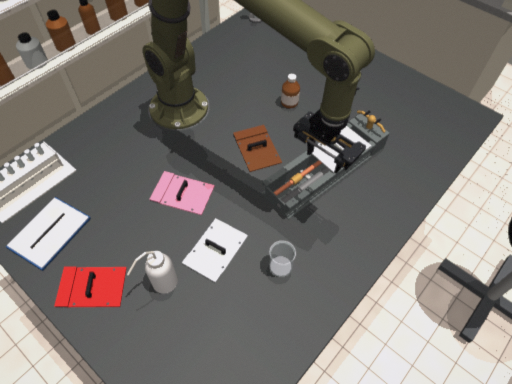

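View pics/side0.png

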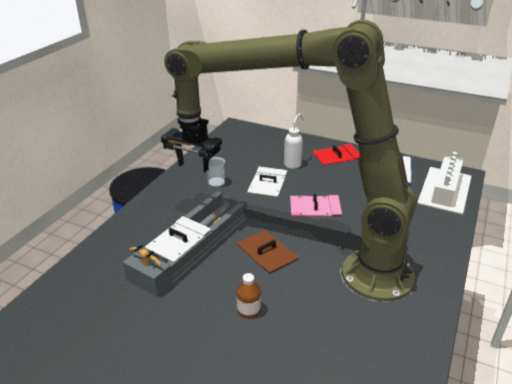

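View pics/wrist0.png

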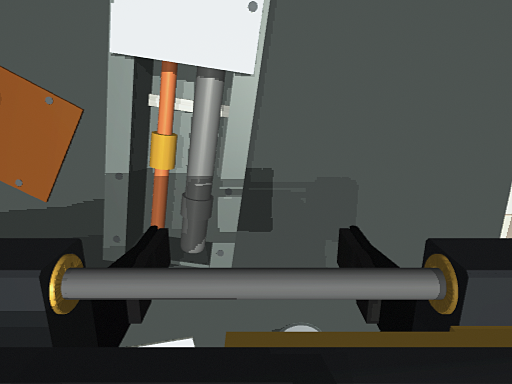

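The cover could be confused with the plates at these scene pixels: brown (257,148), pink (182,192), red (91,287) and the blue-bordered tray (48,232). The plain aluminium plate with the black handle at (215,249) matches the description, and the neighbour is on the trough under the gripper. I'll check both in a close crop.

```bash
python3 - <<'E'
import cv2
a=cv2.imread("pics/scene0.png")
cv2.imwrite("pics/c1.png",cv2.resize(a[205:295,170:270],None,fx=8,fy=6.6,interpolation=cv2.INTER_CUBIC) if 0 else cv2.resize(a[210:285,170:270],None,fx=8,fy=8,interpolation=cv2.INTER_CUBIC))
cv2.imwrite("pics/c2.png",cv2.resize(a[105:215,255:395],None,fx=5,fy=5,interpolation=cv2.INTER_CUBIC))
b=cv2.imread("pics/side0.png")
cv2.imwrite("pics/c3.png",cv2.resize(b[190:290,125:255],None,fx=6,fy=6,interpolation=cv2.INTER_CUBIC))
cv2.imwrite("pics/c4.png",cv2.resize(b[160:200,240:300],None,fx=12,fy=12,interpolation=cv2.INTER_CUBIC))
E
```

```text
(no output)
```

View pics/c1.png

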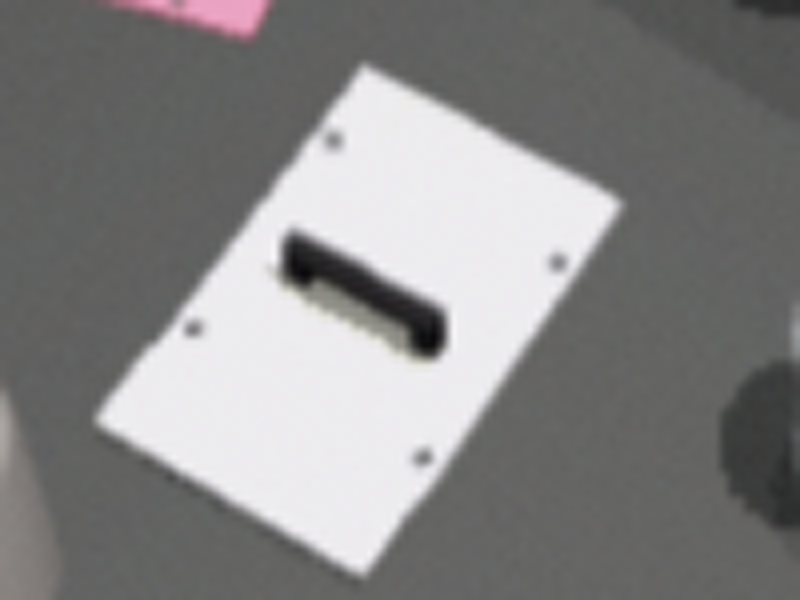

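View pics/c2.png

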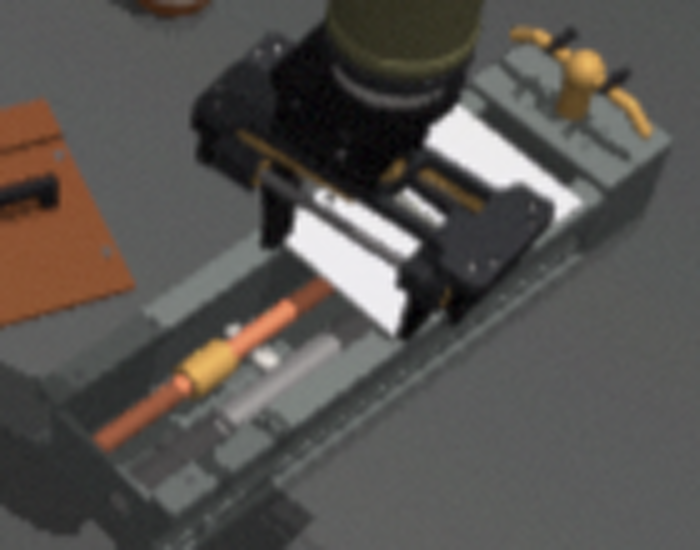

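View pics/c3.png

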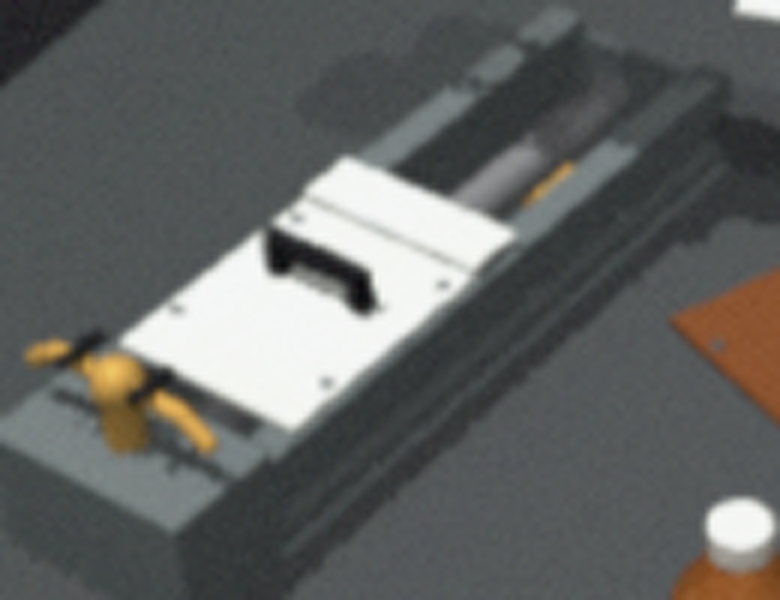

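View pics/c4.png

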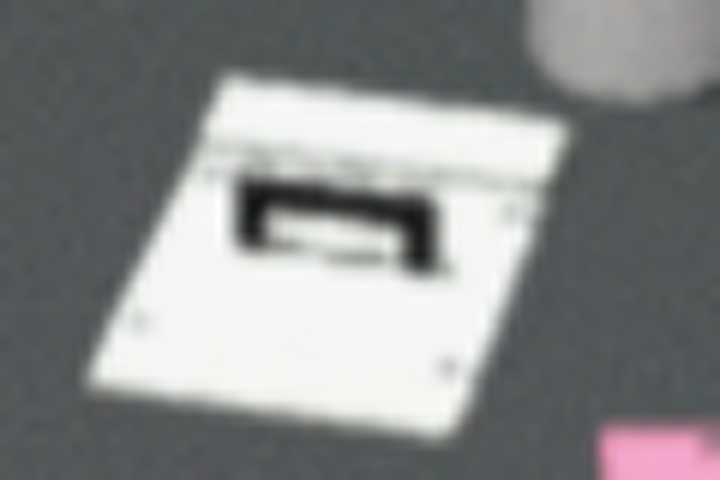

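The white plate is the cover: it has a black bow handle, dark screw holes and its lap on the far side (−y). The neighbour's lap edge shows in the side and wrist views. Next I'll fit both poses.

```bash
cat > h.py <<'E'
import numpy as np
from scipy.spatial.transform import Rotation as R
from scipy.optimize import least_squares
K={'scene':(438.587,255.552,190.738),'side':(500.0485,248.725,190.032),'wrist':(342.9593,253.2484,190.3993)}
V={'scene':np.array([[0.7495,0.662,0.0089,-0.2953],[0.5526,-0.6181,-0.5591,-0.3204],[-0.3646,0.424,-0.829,1.6777],[0,0,0,1]]),
'side':np.array([[-0.8988,-0.4383,-0.0085,0.4001],[-0.2383,0.5047,-0.8298,0.2642],[0.368,-0.7438,-0.5581,1.5558],[0,0,0,1]])}
HE=np.array([[1,-.0007,-.0001,-.0002],[.0007,.9597,.281,-.0775],[-.0001,-.281,.9597,-.1627],[0,0,0,1]])
def wristview(p,rpy):
    T=np.eye(4);T[:3,:3]=R.from_euler('xyz',rpy,degrees=True).as_matrix();T[:3,3]=p
    return np.linalg.inv(T@HE)
def proj(v,k,P):
    c=v[:3,:3]@P+v[:3,3]; return k[0]*c[:2]/c[2]+np.array(k[1:])
def fit(obs,z,x0):
    # obs: (view,k,local,uv)
    def w(x,l): c,s=np.cos(x[2]),np.sin(x[2]); return np.array([x[0]+c*l[0]-s*l[1],x[1]+s*l[0]+c*l[1],z+l[2]])
    f=lambda x:np.concatenate([proj(v,k,w(x,l))-uv for v,k,l,uv in obs])
    r=least_squares(f,x0,x_scale=[.01,.01,.1]); return r.x,r.fun.reshape(-1,2)
def ray(v,k,uv,z):
    d=v[:3,:3].T@np.array([(uv[0]-k[1])/k[0],(uv[1]-k[2])/k[0],1]); o=-v[:3,:3].T@v[:3,3]
    return o+d*(z-o[2])/d[2]
def crop(U,s,off): return (np.array(U)+.5)/s-.5+np.array(off)
E
python3 - <<'E'
from h import *
pl=[(.06,.075,.004),(-.06,.075,.004),(.06,-.107,.0095),(-.06,-.107,.0095)]
sc=[(622,205),(362,65),(365,578),(95,420)]; si=[(88,385),(450,440),(225,75),(570,125)]
o=[(V['scene'],K['scene'],l,crop(u,8,(170,210))) for l,u in zip(pl,sc)]
o2=[(V['side'],K['side'],l,crop(u,12,(240,160))) for l,u in zip(pl,si)]
for oo in (o,o2,o+o2):
    x,r=fit(oo,0,[.5,-.3,0]);print("cover",x[:2].round(4),np.degrees(x[2]).round(2));print(r.round(1).tolist())
n=[(348,155),(518,235),(122,340),(293,430)]
nl=[pl[2],pl[3],pl[0],pl[1]]
a=[(V['side'],K['side'],l,crop(u,6,(125,190))) for l,u in zip(nl,n)]
wv=wristview([.6494,0,.2214],[179.9945,.1116,.001])
b=[(wv,K['wrist'],l,np.array(u)) for l,u in zip([(.06,-.107,.0065),(-.06,-.107,.0065)],[(253,74.5),(110,52)])]
for oo in (a,b,a+b*2):
    x,r=fit(oo,.07,[.6,.2,0]);print("neigh",x[:2].round(4),np.degrees(x[2]).round(2));print(r.round(1).tolist())
for nm,uv in (('beaker',(281,272)),('wash',(163,287)),('reag',(290,103))):
    print(nm,ray(V['scene'],K['scene'],uv,0))
E
```

```text
cover [ 0.5239 -0.3214] 11.06
[[0.0, -0.3], [0.3, 0.2], [-0.2, -0.1], [-0.1, 0.2]]
cover [ 0.5244 -0.3233] 10.73
[[0.0, -0.3], [0.1, -0.5], [0.2, 0.7], [-0.3, 0.3]]
cover [ 0.524  -0.3217] 10.95
[[-0.0, -0.2], [0.3, 0.3], [-0.3, -0.0], [-0.2, 0.3], [-0.0, -0.1], [0.1, -0.3], [0.0, 0.9], [-0.4, 0.5]]
neigh [0.6058 0.2019] -8.72
[[0.3, 0.6], [-0.1, -0.3], [-0.2, 0.1], [0.0, -0.3]]
neigh [0.6049 0.2049] -8.56
[[-0.6, -0.1], [0.5, 0.0]]
neigh [0.6049 0.2048] -8.59
[[-0.0, 1.1], [-0.3, 0.2], [-0.5, 0.8], [-0.2, 0.4], [-0.6, 0.1], [0.5, 0.1], [-0.6, 0.1], [0.5, 0.1]]
beaker [ 0.72511439 -0.26066643  0.        ]
wash [ 0.49882872 -0.52461568  0.        ]
reag [0.30452814 0.30243109 0.        ]
```

```bash
python3 - <<'E'
import cv2
a=cv2.imread("pics/wrist0.png")
cv2.imwrite("pics/c5.png",cv2.resize(a[0:150,90:290],None,fx=4,fy=4,interpolation=cv2.INTER_CUBIC))
E
```

```text
(no output)
```

View pics/c5.png

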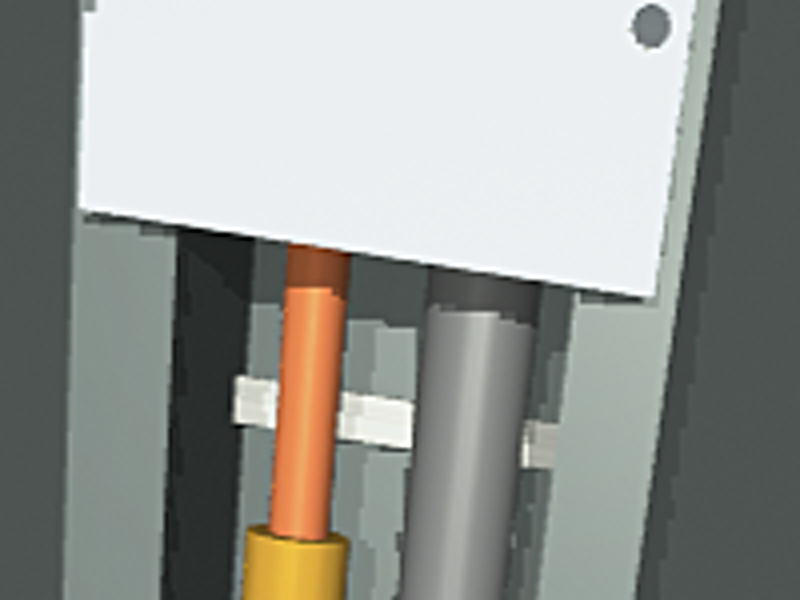

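The poses agree across cameras. Cover origin is about (0.524, −0.322) with yaw 11°. The neighbour is about (0.605, 0.204) with yaw −8.6°. I'll move towards the handle and turn the jaws across it.

```bash
python3 -m pendant '[[-0.05,0.12,0,0,0,0.11],[-0.1,0.25,0,0,0,0.22],[-0.15,0.38,0,0,0,0.33],[-0.2,0.5,0,0,0,0.44],[-0.25,0.63,0,0,0,0.55],[-0.3,0.76,0,0,0,0.66],[-0.35,0.9,0,0,0,0.77],[-0.4,1,0,0,0,0.878]]' 60
cat > rel.py <<'E'
import sys,numpy as np
from h import *
from cell import env
o=env.get_obs()
def show():
    print(round(o['time_s'],2),'tcp',np.round(o['tool_pos'],4),'rot',np.round(o['tool_rot'],2),'F',np.round(o['force'],1),'T',np.round(o['wrist_torque'],2),'w',round(o['grip_width'],4))
def rel(p,rpy):
    M=R.from_euler('xyz',o['tool_rot'],degrees=True); d=M.inv().apply(np.array(p)-o['tool_pos'])/.1
    t=(M.inv()*R.from_euler('xyz',rpy,degrees=True)).as_rotvec(degrees=True)/90
    print('need',d.round(3),t.round(3))
if __name__=='__main__':
    show(); a=[float(v) for v in sys.argv[1:]]
    if a: rel(a[:3],a[3:])
E
python3 rel.py 0.527 -0.336 0.12 180 0 -79
```

```text
time_s: 1.15
tool_pos: [0.6095, -0.1008, 0.2222]
tool_rot: [180.0, -0.0, -79.4]
force: [-1.1, -0.4, 0.4]
grip_width: 0.0601
1.15 tcp [ 0.6095 -0.1008  0.2222] rot [179.96  -0.   -79.38] F [-1.1 -0.4  0.4] T [-0.03  0.11 -0.04] w 0.0601
need [2.159 1.244 1.023] [ 0.    -0.    -0.004]
```

```bash
python3 -m pendant '[[0.13,0.08,0,0,0,0],[0.26,0.15,0,0,0,0],[0.39,0.23,0,0,0,0],[0.52,0.3,0,0,0,0],[0.65,0.38,0,0,0,0],[0.78,0.45,0,0,0,0],[0.9,0.53,0,0,0,0],[1,0.6,0,0,0,0]]' && python3 -m pendant '[[0.13,0.08,0.05,0,0,0],[0.26,0.15,0.1,0,0,0],[0.39,0.23,0.15,0,0,0],[0.52,0.3,0.2,0,0,0],[0.65,0.38,0.2,0,0,0],[0.78,0.45,0.2,0,0,0],[0.9,0.53,0.2,0,0,0],[1,0.6,0.2,0,0,0]]'
python3 - <<'E'
from cell import env, viewer
import cv2,numpy as np
o=env.get_obs();c=viewer.read_camera("wrist");cv2.imwrite("pics/w1.png",c["frame"][:,:,::-1])
np.savez("w1.npz",p=o['tool_pos'],r=o['tool_rot']);print(o['tool_pos'],o['tool_rot'])
E
```

```text
time_s: 2.15
tool_pos: [0.5697, -0.2106, 0.2226]
tool_rot: [-180.0, -0.0, -79.0]
force: [-0.1, 0.8, 0.4]
grip_width: 0.0602
time_s: 3.15
tool_pos: [0.5299, -0.3203, 0.2028]
tool_rot: [-180.0, -0.0, -79.0]
force: [0.5, 0.0, -0.7]
grip_width: 0.0601
[ 0.52991984 -0.32029456  0.20276677] [-1.79987607e+02 -1.76995174e-02 -7.90424066e+01]
```

View pics/w1.png

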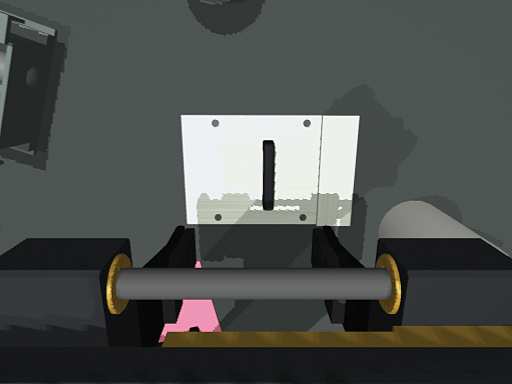

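The wrist view shows the cover: plain edge on the left (181–187), lap on the right (350–359), handle at about (268,175). I'll fit it and refine.

```bash
python3 - <<'E'
from h import *
d=np.load('w1.npz');wv=wristview(d['p'],d['r']);k=K['wrist']
pl=[(.06,.075,.004),(-.06,.075,.004),(.06,-.107,.0095),(-.06,-.107,.0095)]
o=[(wv,k,l,np.array(u)) for l,u in zip(pl,[(181,116),(187,224),(359,116),(350.5,226)])]
x,r=fit(o,0,[.52,-.32,.19]);print(x[:2],np.degrees(x[2]),r.round(1).tolist())
# handle top bar ends
print(ray(wv,k,(268.5,141),.032),ray(wv,k,(268.5,209),.032))
c,s=np.cos(x[2]),np.sin(x[2]);g=x[:2]+.015*np.array([s,-c]);print('grip',g)
E
python3 rel.py 0.527 -0.336 0.12 180 0 -79.05
```

```text
[ 0.52214146 -0.3222757 ] 10.994961747547528 [[0.1, -0.1], [0.5, 0.2], [-0.0, 0.0], [-0.7, -0.2]]
[ 0.56209684 -0.32901767  0.032     ] [ 0.4935378  -0.34313187  0.032     ]
grip [ 0.5250023  -0.33700036]
3.2 tcp [ 0.5288 -0.3223  0.2028] rot [ 1.7996e+02 -9.0000e-02 -7.9170e+01] F [-0.6 -1.5 -0.5] T [-0.07  0.21 -0.06] w 0.0603
need [0.13  0.043 0.828] [ 0.    -0.001 -0.001]
```

```bash
python3 -m pendant '[[0.16,0.07,0.1,0,0,0],[0.16,0.07,0.22,0,0,0],[0.16,0.07,0.35,0,0,0],[0.16,0.07,0.5,0,0,0],[0.16,0.07,0.65,0,0,0],[0.16,0.07,0.8,0,0,0],[0.16,0.07,0.9,0,0,0],[0.16,0.07,0.95,0,0,0]]' 50
python3 - <<'E'
from cell import env, viewer
import cv2,numpy as np
c=viewer.read_camera("wrist");cv2.imwrite("pics/w2.png",c["frame"][:,:,::-1])
E
python3 rel.py .5265 -.3365 .008 180 0 -79
```

```text
time_s: 4.2
tool_pos: [0.5263, -0.3362, 0.1068]
tool_rot: [180.0, 0.0, -79.0]
force: [-0.5, -0.1, 0.3]
grip_width: 0.05
4.25 tcp [ 0.5262 -0.3361  0.1065] rot [ 1.7995e+02  3.0000e-02 -7.9020e+01] F [ 0.1  0.7 -1.5] T [ 0.04  0.13 -0.  ] w 0.0502
need [ 0.006 -0.003  0.985] [ 0.001  0.    -0.   ]
```

View pics/w2.png

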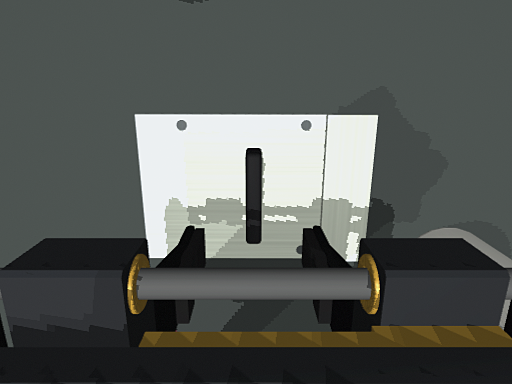

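The bar at (254,196) sits midway between the fingers (195 and 313). Descending straight down, then closing.

```bash
python3 -m pendant '[[0,0,0.15,0,0,0],[0,0,0.3,0,0,0],[0,0,0.45,0,0,0],[0,0,0.6,0,0,0],[0,0,0.75,0,0,0],[0,0,0.87,0,0,0],[0,0,0.94,0,0,0],[0,0,0.98,0,0,0]]' && python3 rel.py
```

```text
time_s: 5.25
tool_pos: [0.5265, -0.3363, 0.0092]
tool_rot: [180.0, -0.0, -79.0]
force: [0.2, -0.5, 0.2]
grip_width: 0.0502
5.25 tcp [ 0.5265 -0.3363  0.0092] rot [180.    -0.   -79.02] F [ 0.2 -0.5  0.2] T [ 0.04  0.15 -0.02] w 0.0502
```

```bash
python3 -m pendant '[[0,0,0.01,0,0,0],[0,0,0.01,0,0,0],[0,0,0.01,0,0,0],[0,0,0.01,0,0,0],[0,0,0.01,0,0,0],[0,0,0.01,0,0,0],[0,0,0.01,0,0,0],[0,0,0.01,0,0,0]]' 0 50 && python3 rel.py
```

```text
time_s: 6.25
tool_pos: [0.5266, -0.3363, 0.0088]
tool_rot: [-180.0, -0.0, -79.0]
force: [-0.4, 0.5, 2.3]
grip_width: 0.0115
6.25 tcp [ 0.5266 -0.3363  0.0088] rot [-1.7998e+02 -1.0000e-02 -7.9020e+01] F [-0.4  0.5  2.3] T [ 0.14  0.19 -0.04] w 0.0115
```

```bash
python3 -m pendant '[[0,0,-0.05,0,0,0],[0,0,-0.1,0,0,0],[0,0,-0.2,0,0,0],[0,0,-0.35,0,0,0],[0,0,-0.52,0,0,0],[0,0,-0.7,0,0,0],[0,0,-0.87,0,0,0],[0,0,-1,0,0,0]]' - 60 && python3 - <<'E'
from cell import env, viewer
import cv2,numpy as np
from rel import *
c=viewer.read_camera("scene")["frame"][:,:,::-1]; cv2.imwrite("pics/s2.png",c)
cv2.imwrite("pics/c6.png",cv2.resize(c[105:215,265:395],None,fx=5,fy=5,interpolation=cv2.INTER_CUBIC))
c=viewer.read_camera("wrist")["frame"][:,:,::-1]; cv2.imwrite("pics/w3.png",c)
show(); rel([.572,-.016,.130],[180,0,-98.6])
E
```

```text
time_s: 7.25
tool_pos: [0.5268, -0.3365, 0.1102]
tool_rot: [-179.9, -0.0, -79.0]
force: [-0.2, -0.1, -2.8]
grip_width: 0.0111
7.25 tcp [ 0.5268 -0.3365  0.1102] rot [-1.7994e+02 -5.0000e-02 -7.9020e+01] F [-0.2 -0.1 -2.8] T [ 0.04  0.04 -0.02] w 0.0111
need [-3.06  -1.054 -0.199] [-0.001 -0.     0.218]
```

View pics/c6.png

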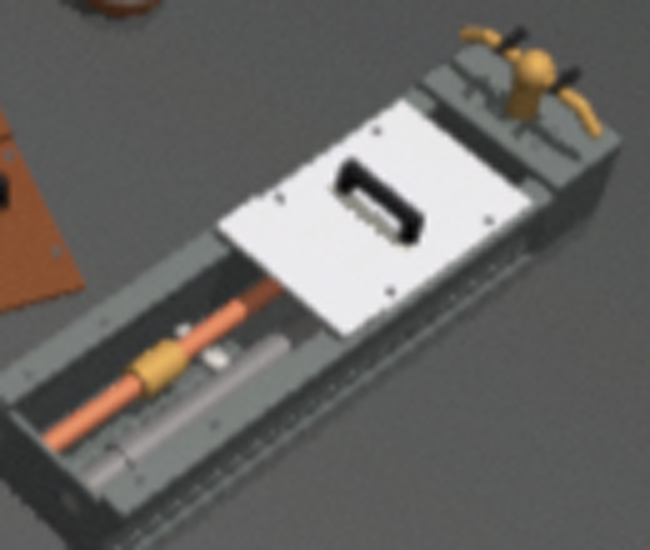

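View pics/w3.png

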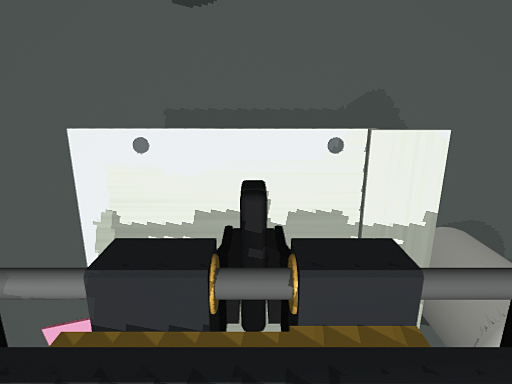

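View pics/s2.png

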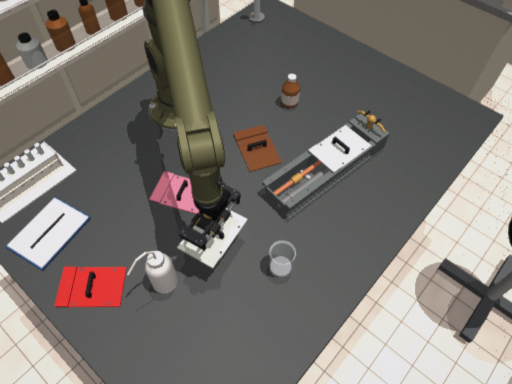

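The cover is lifted and level in the jaws. The neighbour is now unobstructed, so I'll refit it and also the cover's pose in the hand.

```bash
python3 - <<'E'
from h import *
pl=[(.06,.075,.004),(-.06,.075,.004),(.06,-.107,.0095),(-.06,-.107,.0095)]
sc=[(533,203),(405,98),(345,335),(218,226)]
a=[(V['scene'],K['scene'],l,crop(u,5,(265,105))) for l,u in zip(pl,sc)]
n=[(122,340),(293,430),(348,155),(518,235)]
b=[(V['side'],K['side'],l,crop(u,6,(125,190))) for l,u in zip(pl,n)]
wv=wristview([.6494,0,.2214],[179.9945,.1116,.001])
w=[(wv,K['wrist'],l,np.array(u)) for l,u in zip(pl[2:],[(253.9,74.1),(110.6,52.4)])]
for oo in (a,b,w,a+b,a+b+w*2):
    x,r=fit(oo,.07,[.6,.2,0]);q=x[:2]-.107*np.array([-np.sin(x[2]),np.cos(x[2])]);print(x[:2].round(4),'lap',q.round(4),np.degrees(x[2]).round(2),r.round(1).tolist())
# cover in hand
wv=wristview([.5268,-.3365,.1102],[-179.94,-.05,-79.02])
h=[(wv,K['wrist'],l,np.array(u)) for l,u in zip([pl[0],pl[2]],[(67,129),(450,130)])]
for z in (.098,.101,.104):
    x,r=fit(h,z,[.524,-.322,.19]);print(z,x,np.degrees(x[2]),r.round(1).tolist())
E
```

```text
[0.6066 0.2049] lap [0.5906 0.0991] -8.6 [[0.1, -0.1], [-0.2, 0.5], [0.2, 0.1], [-0.2, -0.4]]
[0.6058 0.2019] lap [0.5896 0.0962] -8.72 [[-0.2, 0.1], [0.0, -0.3], [0.3, 0.6], [-0.1, -0.3]]
[0.6054 0.2048] lap [0.5902 0.0989] -8.21 [[0.0, 0.0], [-0.0, -0.0]]
[0.6061 0.2034] lap [0.59   0.0976] -8.64 [[-0.3, 0.1], [-0.5, 0.7], [-0.2, 0.3], [-0.6, -0.3], [-0.6, 0.4], [-0.3, -0.1], [-0.1, 0.8], [-0.4, -0.1]]
[0.6056 0.2047] lap [0.5902 0.0988] -8.33 [[-0.2, -0.3], [-0.5, 0.4], [0.1, 0.0], [-0.4, -0.4], [-0.7, 0.8], [-0.2, 0.2], [-0.4, 1.0], [-0.5, 0.0], [0.0, 0.3], [-0.0, -0.0], [0.0, 0.3], [-0.0, -0.0]]
0.098 [ 0.5233273  -0.32186637  0.19145158] 10.969367406035815 [[4.1, -0.6], [-3.9, -0.6]]
0.101 [ 0.52339031 -0.32175879  0.19150992] 10.972710124009952 [[0.7, -0.1], [-0.7, -0.1]]
0.104 [ 0.52344433 -0.32165161  0.19157782] 10.9766007751763 [[-2.8, 0.4], [2.7, 0.4]]
```

```bash
python3 -m pendant '[[-0.06,-0.02,-0.05,0,0,0],[-0.16,-0.06,-0.1,0,0,0],[-0.3,-0.1,-0.15,0,0,0],[-0.44,-0.15,-0.2,0,0,0],[-0.58,-0.2,-0.2,0,0,0],[-0.72,-0.25,-0.2,0,0,0],[-0.86,-0.3,-0.2,0,0,0],[-1,-0.35,-0.2,0,0,0]]' && python3 -m pendant '[[-0.14,-0.05,0,0,0,0],[-0.28,-0.1,0,0,0,0],[-0.42,-0.15,0,0,0,0],[-0.56,-0.2,0,0,0,0],[-0.7,-0.25,0,0,0,0],[-0.8,-0.28,0,0,0,0],[-0.9,-0.32,0,0,0,0],[-1,-0.35,0,0,0,0]]' && python3 rel.py .5731 -.0155 .130 180 0 -98.55
```

```text
time_s: 8.35
tool_pos: [0.5419, -0.2304, 0.1284]
tool_rot: [180.0, 0.0, -79.0]
force: [0.2, 0.0, -2.8]
grip_width: 0.011
time_s: 9.35
tool_pos: [0.5572, -0.1262, 0.1286]
tool_rot: [-180.0, -0.0, -79.0]
force: [-0.6, 0.2, -3.3]
grip_width: 0.0114
9.35 tcp [ 0.5572 -0.1262  0.1286] rot [-1.800e+02 -1.000e-02 -7.904e+01] F [-0.6  0.2 -3.3] T [-0.    0.08  0.01] w 0.0114
need [-1.056 -0.366 -0.014] [-0.    -0.     0.217]
```

```bash
python3 -m pendant '[[-0.14,-0.05,0,0,0,0.04],[-0.28,-0.1,0,0,0,0.08],[-0.42,-0.15,0,0,0,0.12],[-0.56,-0.2,0,0,0,0.16],[-0.7,-0.25,0,0,0,0.19],[-0.82,-0.29,0,0,0,0.217],[-0.92,-0.33,0,0,0,0.217],[-1,-0.36,0,0,0,0.217]]' && python3 - <<'E'
from cell import env, viewer
import cv2,numpy as np
from rel import *
for n in ["wrist","side","scene"]:
    c=viewer.read_camera(n)["frame"][:,:,::-1]; cv2.imwrite(f"pics/{n}4.png",c)
show(); rel([.5731,-.0155,.130],[180,0,-98.55])
a=cv2.imread("pics/side4.png");cv2.imwrite("pics/c7.png",cv2.resize(a[170:290,125:265],None,fx=5,fy=5,interpolation=cv2.INTER_CUBIC))
E
```

```text
time_s: 10.35
tool_pos: [0.5735, -0.021, 0.1286]
tool_rot: [-180.0, -0.0, -98.5]
force: [-0.2, 0.2, -3.4]
grip_width: 0.0112
10.35 tcp [ 0.5735 -0.021   0.1286] rot [-1.7999e+02 -1.0000e-02 -9.8500e+01] F [-0.2  0.2 -3.4] T [ 0.06  0.16 -0.01] w 0.0112
need [-0.054  0.012 -0.014] [-0.    -0.     0.001]
```

View pics/wrist4.png

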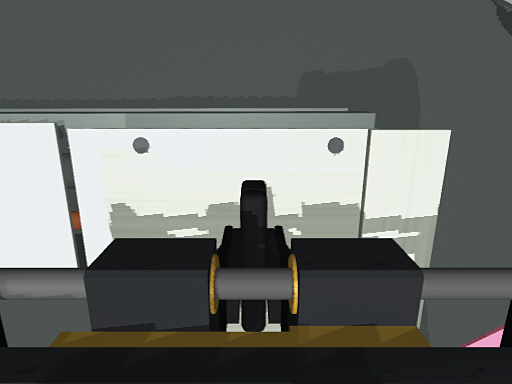

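View pics/c7.png

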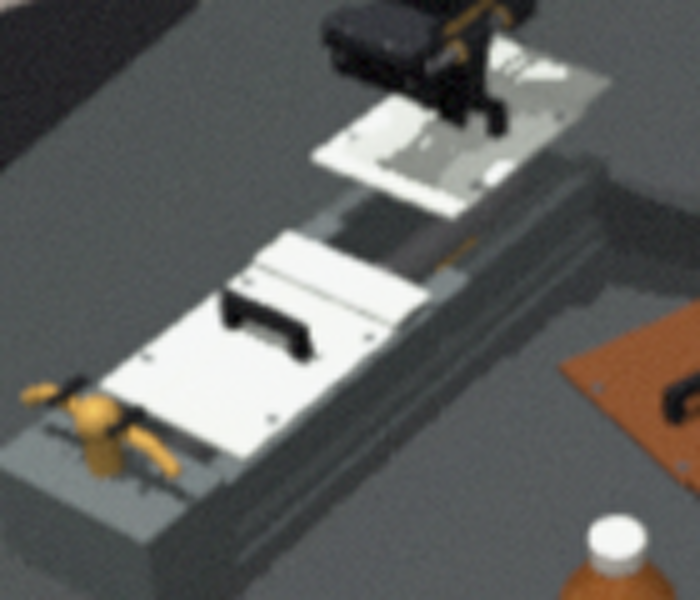

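The wrist view shows the neighbour's lap corner at about (59,124) and the flange's outer edge near row 111. I'll check alignment from these.

```bash
python3 - <<'E'
import cv2
a=cv2.imread("pics/wrist4.png");cv2.imwrite("pics/c8.png",cv2.resize(a[95:275,0:180],None,fx=3.3,fy=3.3,interpolation=cv2.INTER_CUBIC)[:600])
cv2.imwrite("pics/c9.png",cv2.resize(a[95:155,330:460],None,fx=6,fy=6,interpolation=cv2.INTER_CUBIC))
E
```

```text
(no output)
```

View pics/c8.png

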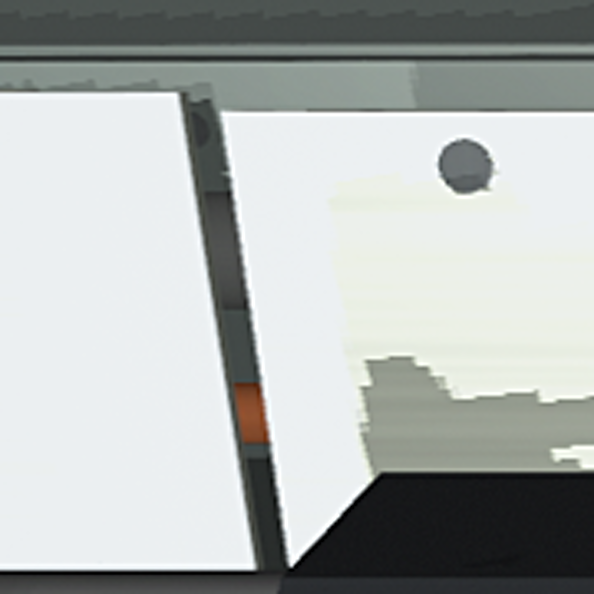

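View pics/c9.png

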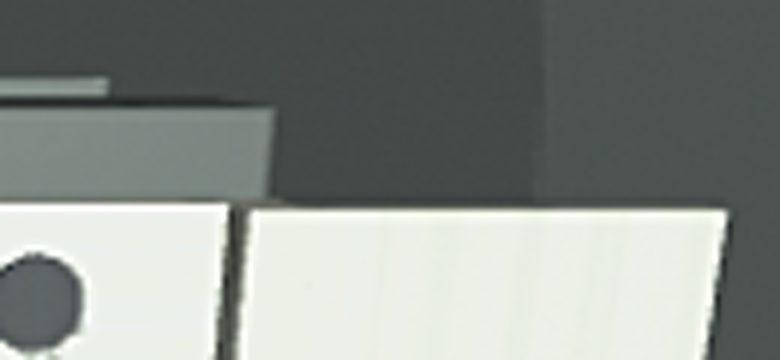

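```bash
python3 - <<'E'
from h import *
wv=wristview([.5735,-.021,.1286],[-180,0,-98.5]);k=K['wrist']
a=np.radians(-8.5);ex=np.array([np.cos(a),np.sin(a)]);ey=np.array([-np.sin(a),np.cos(a)])
zc=.1286-.0086+.004
def L(n,uv,z):
    p=ray(wv,k,uv,z)[:2]-np.array([.5735,-.021]); print(n,(p@ex).round(4),(p@ey).round(4))
L('lap +x corner',(54.8,123.1),.0795);L('lap low',(77.1,267.6),.0795)
L('cover corner',(66.5,128.6),zc);L('cover low',(86.2,268),zc)
L('flange +y',(2,112.6),.07);L('flange -y',(375.7,112.9),.07)
L('cov lap',(450.5,129.5),zc+.0055)
E
```

```text
lap +x corner 0.0583 0.1209
lap low -0.0398 0.1216
cover corner 0.0597 0.0904
cover low -0.0154 0.0912
flange +y 0.0639 0.1586
flange -y 0.0636 -0.077
cov lap 0.0597 -0.092
```

Alignment is good: the gap to the lap is 30 mm, yaw is within 0.1° and the cover is about 1.3 mm off to +x. Lowering to just above the flanges with a 1 mm correction.

```bash
python3 -m pendant '[[0,0.013,0.07,0,0,0],[0,0.013,0.14,0,0,0],[0,0.013,0.22,0,0,0],[0,0.013,0.3,0,0,0],[0,0.013,0.36,0,0,0],[0,0.013,0.41,0,0,0],[0,0.013,0.44,0,0,0],[0,0.013,0.46,0,0,0]]' && python3 -m pendant '[[0,0,0.01,0,0,0],[0,0,0.015,0,0,0],[0,0,0.02,0,0,0],[0,0,0.025,0,0,0],[0,0,0.03,0,0,0],[0,0,0.035,0,0,0],[0,0,0.035,0,0,0],[0,0,0.035,0,0,0]]' && python3 rel.py
```

```text
time_s: 11.5
tool_pos: [0.5722, -0.0214, 0.0825]
tool_rot: [-180.0, 0.0, -98.6]
force: [-0.6, 0.2, -2.4]
grip_width: 0.0114
time_s: 12.5
tool_pos: [0.5721, -0.0214, 0.0791]
tool_rot: [-180.0, -0.0, -98.6]
force: [-0.3, 0.2, -2.6]
grip_width: 0.0114
12.5 tcp [ 0.5721 -0.0214  0.0791] rot [-179.99   -0.    -98.55] F [-0.3  0.2 -2.6] T [0.04 0.1  0.06] w 0.0114
```

```bash
python3 -m pendant '[[0,0,0.002,0,0,0],[0,0,0.004,0,0,0],[0,0,0.006,0,0,0],[0,0,0.008,0,0,0],[0,0,0.01,0,0,0],[0,0,0.01,0,0,0],[0,0,0.01,0,0,0],[0,0,0.01,0,0,0]]' && python3 rel.py
```

```text
time_s: 13.5
tool_pos: [0.5722, -0.0214, 0.0788]
tool_rot: [-180.0, 0.0, -98.5]
force: [-4.0, -0.4, 4.7]
grip_width: 0.0112
13.5 tcp [ 0.5722 -0.0214  0.0788] rot [-179.99    0.    -98.55] F [-4.  -0.4  4.7] T [ 0.06  0.85 -0.05] w 0.0112
```

Contact at a light 7 N. Sliding 25 mm towards the lap, then checking.

```bash
python3 -m pendant '[[-0.03,0,0,0,0,0],[-0.07,0,0,0,0,0],[-0.11,0,0,0,0,0],[-0.15,0,0,0,0,0],[-0.19,0,0,0,0,0],[-0.22,0,0,0,0,0],[-0.24,0,0,0,0,0],[-0.25,0,0,0,0,0]]' && python3 - <<'E'
from cell import env, viewer
import cv2,numpy as np
from rel import *
for n in ["wrist","side"]:
    c=viewer.read_camera(n)["frame"][:,:,::-1]; cv2.imwrite(f"pics/{n}5.png",c)
show()
a=cv2.imread("pics/wrist5.png");cv2.imwrite("pics/c10.png",cv2.resize(a[95:275,0:180],None,fx=3.3,fy=3.3,interpolation=cv2.INTER_CUBIC))
a=cv2.imread("pics/side5.png");cv2.imwrite("pics/c11.png",cv2.resize(a[180:260,160:260],None,fx=7,fy=7,interpolation=cv2.INTER_CUBIC))
E
```

```text
time_s: 14.5
tool_pos: [0.5768, 0.0025, 0.0787]
tool_rot: [-179.9, -0.1, -98.6]
force: [-0.3, -6.1, 5.7]
grip_width: 0.0111
14.5 tcp [0.5768 0.0025 0.0787] rot [-1.7988e+02 -6.0000e-02 -9.8570e+01] F [-0.3 -6.1  5.7] T [-1.08  0.35  0.01] w 0.0111
```

View pics/c10.png

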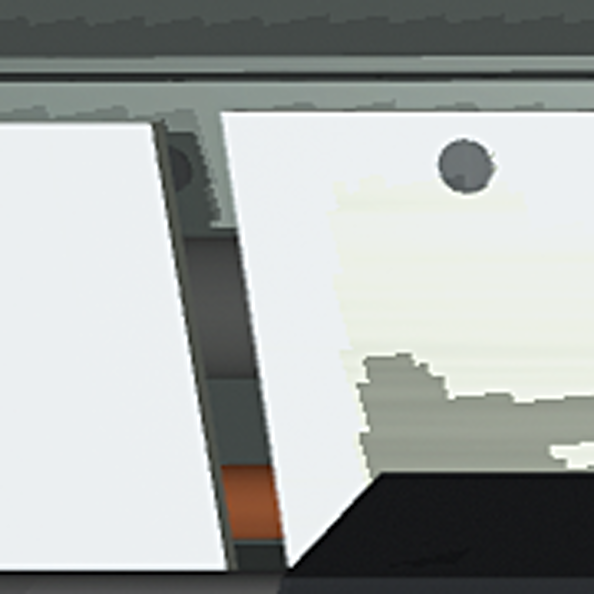

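View pics/c11.png

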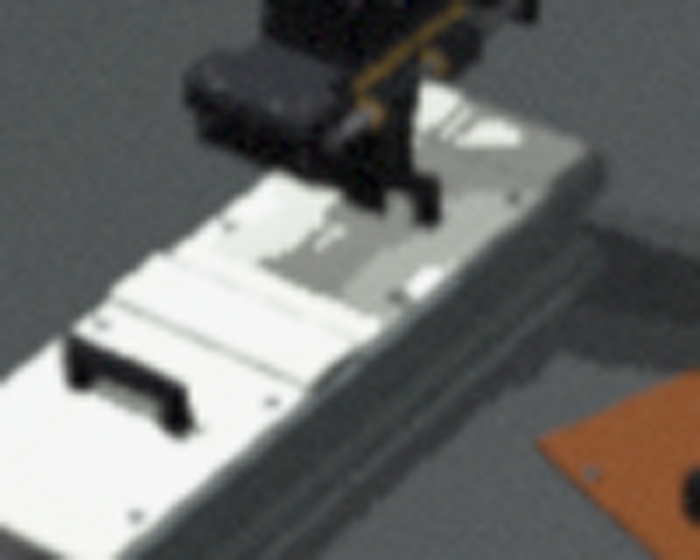

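```bash
python3 - <<'E'
from h import *
wv=wristview([.5768,.0025,.0787],[-179.88,-.06,-98.57]);k=K['wrist']
a=np.radians(-8.57);ex=np.array([np.cos(a),np.sin(a)]);ey=np.array([-np.sin(a),np.cos(a)])
def L(n,uv,z):
    p=ray(wv,k,uv,z)[:2]-np.array([.5768,.0025]); print(n,(p@ex).round(4),(p@ey).round(4))
L('lap +x corner',(46.8,132.1),.0795);L('lap low',(68.3,267.6),.0795)
L('cover corner',(66.5,128.6),.074);L('cover low',(86.2,268),.074)
L('flange',(2,118.3),.07)
E
```

```text
lap +x corner 0.0586 0.0969
lap low -0.0121 0.0976
cover corner 0.0597 0.0904
cover low -0.0154 0.0912
flange 0.0643 0.1234
```

The gap is 6.5 mm, square and on the flanges. Sliding in slowly.

```bash
python3 -m pendant '[[-0.015,0,0,0,0,0],[-0.03,0,0,0,0,0],[-0.045,0,0,0,0,0],[-0.06,0,0,0,0,0],[-0.08,0,0,0,0,0],[-0.1,0,0,0,0,0],[-0.115,0,0,0,0,0],[-0.13,0,0,0,0,0]]' && python3 - <<'E'
from cell import env, viewer
import cv2,numpy as np
from rel import *
c=viewer.read_camera("wrist")["frame"][:,:,::-1]; cv2.imwrite("pics/w6.png",c)
show()
cv2.imwrite("pics/c12.png",cv2.resize(c[95:275,0:180],None,fx=3.3,fy=3.3,interpolation=cv2.INTER_CUBIC))
E
```

```text
time_s: 15.6
tool_pos: [0.5787, 0.0152, 0.0787]
tool_rot: [-179.9, -0.1, -98.6]
force: [-0.3, -5.0, 6.0]
grip_width: 0.0114
15.6 tcp [0.5787 0.0152 0.0787] rot [-1.7988e+02 -6.0000e-02 -9.8580e+01] F [-0.3 -5.   6. ] T [-1.02  0.28  0.02] w 0.0114
```

View pics/c12.png

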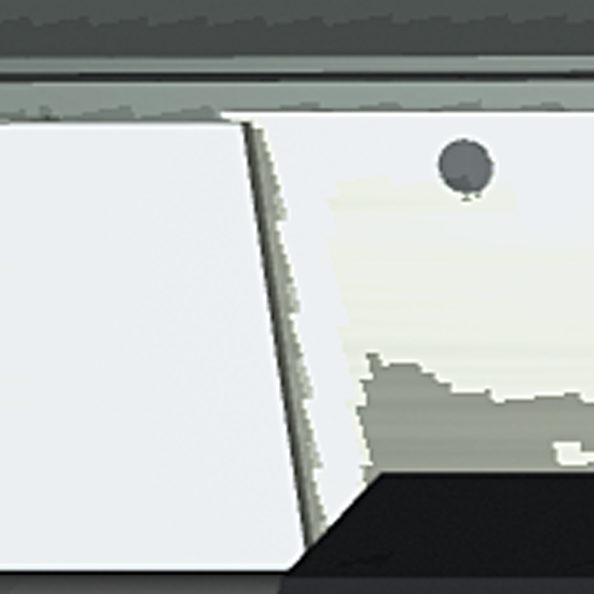

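The edge is under the lap with no extra resistance. Another 13.5 mm to go.

```bash
python3 -m pendant '[[-0.015,0,0,0,0,0],[-0.03,0,0,0,0,0],[-0.045,0,0,0,0,0],[-0.06,0,0,0,0,0],[-0.08,0,0,0,0,0],[-0.1,0,0,0,0,0],[-0.12,0,0,0,0,0],[-0.135,0,0,0,0,0]]' && python3 - <<'E'
from cell import env, viewer
import cv2,numpy as np
from rel import *
c=viewer.read_camera("wrist")["frame"][:,:,::-1]; cv2.imwrite("pics/w7.png",c)
show()
cv2.imwrite("pics/c13.png",cv2.resize(c[95:275,0:180],None,fx=3.3,fy=3.3,interpolation=cv2.INTER_CUBIC))
E
```

```text
time_s: 16.65
tool_pos: [0.5807, 0.0286, 0.0788]
tool_rot: [-179.9, -0.1, -98.6]
force: [-0.8, -5.1, 5.9]
grip_width: 0.0114
16.65 tcp [0.5807 0.0286 0.0788] rot [-1.7989e+02 -6.0000e-02 -9.8580e+01] F [-0.8 -5.1  5.9] T [-1.09  0.28 -0.02] w 0.0114
```

View pics/c13.png

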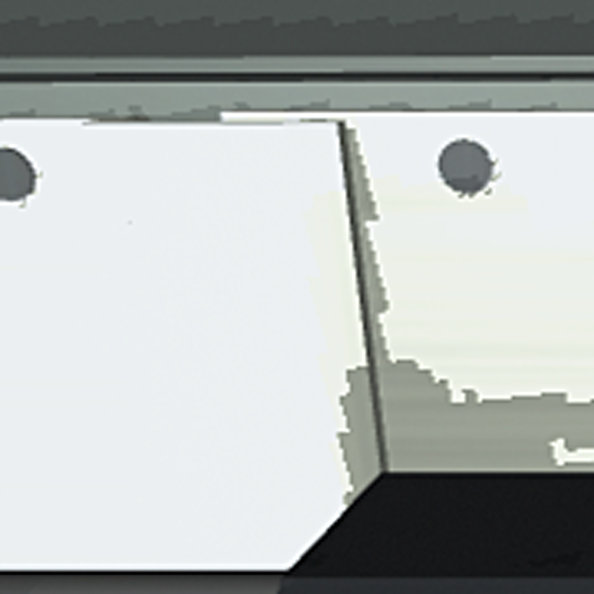

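```bash
python3 - <<'E'
from h import *
P=[.5807,.0286,.0788];wv=wristview(P,[-179.89,-.06,-98.58]);k=K['wrist']
a=np.radians(-8.58);ex=np.array([np.cos(a),np.sin(a)]);ey=np.array([-np.sin(a),np.cos(a)])
def L(n,uv,z):
    q=ray(wv,k,uv,z)[:2];p=q-np.array(P[:2]); print(n,(p@ex).round(4),(p@ey).round(4),q)
L('lap +x corner',(102.8,131.7),.0795);L('lap low',(115.6,238),.0795)
E
python3 -m pendant '[[0,0,0.002,0,0,0],[0,0,0.004,0,0,0],[0,0,0.006,0,0,0],[0,0,0.007,0,0,0],[0,0,0.008,0,0,0],[0,0,0.009,0,0,0],[0,0,0.009,0,0,0],[0,0,0.009,0,0,0]]' && python3 rel.py
```

```text
lap +x corner 0.0588 0.0707 [0.64938123 0.08976567]
lap low 0.0047 0.0708 [0.59592178 0.09792891]
time_s: 17.7
tool_pos: [0.5807, 0.0289, 0.0787]
tool_rot: [-179.9, -0.0, -98.6]
force: [-2.2, -4.9, 10.5]
grip_width: 0.0117
17.7 tcp [0.5807 0.0289 0.0787] rot [-1.7988e+02 -2.0000e-02 -9.8570e+01] F [-2.2 -4.9 10.5] T [-0.91  0.73 -0.  ] w 0.0117
```

Insertion is 19.7 mm and the lap corner hasn't moved: (0.6494, 0.0898) now against (0.6492, 0.0896) before. Raising the push to about 15 N.

```bash
python3 -m pendant '[[0,0,0.002,0,0,0],[0,0,0.004,0,0,0],[0,0,0.006,0,0,0],[0,0,0.008,0,0,0],[0,0,0.009,0,0,0],[0,0,0.009,0,0,0],[0,0,0.009,0,0,0],[0,0,0.009,0,0,0]]' && python3 - <<'E'
from cell import env, viewer
import cv2
from rel import *
show()
for n,(y0,y1,x0,x1,f) in {"wrist":(95,275,0,180,3.3),"side":(180,260,160,260,7),"scene":(100,220,255,395,5)}.items():
    c=viewer.read_camera(n)["frame"][:,:,::-1]; cv2.imwrite(f"pics/{n}8.png",c)
    cv2.imwrite(f"pics/{n}8c.png",cv2.resize(c[y0:y1,x0:x1],None,fx=f,fy=f,interpolation=cv2.INTER_CUBIC))
E
python3 rel.py
```

```text
time_s: 18.7
tool_pos: [0.5807, 0.0289, 0.0787]
tool_rot: [-179.9, -0.0, -98.6]
force: [-5.1, -5.6, 14.7]
grip_width: 0.0113
18.7 tcp [0.5807 0.0289 0.0787] rot [-1.7987e+02 -2.0000e-02 -9.8580e+01] F [-5.1 -5.6 14.7] T [-1.    1.21  0.01] w 0.0113
18.85 tcp [0.5807 0.0289 0.0787] rot [-1.7987e+02 -2.0000e-02 -9.8580e+01] F [-5.3 -5.  15.3] T [-0.95  1.18 -0.02] w 0.0113
```

View pics/side8c.png

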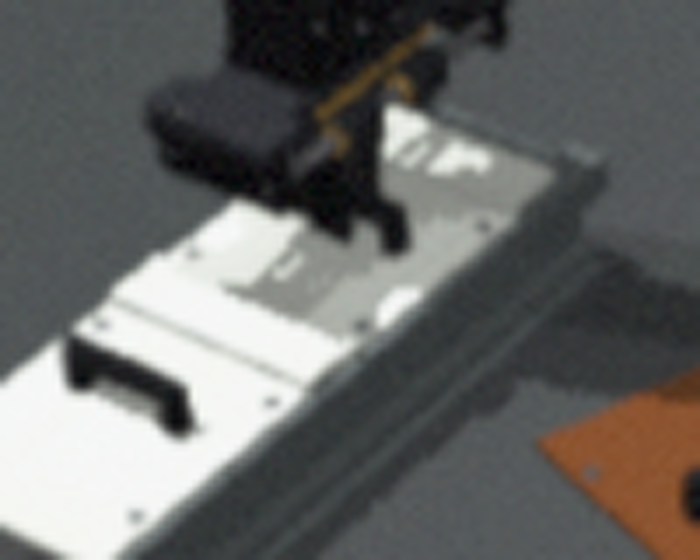

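View pics/scene8.png

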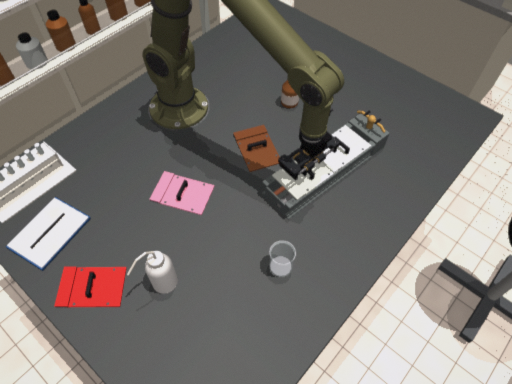

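View pics/wrist8c.png

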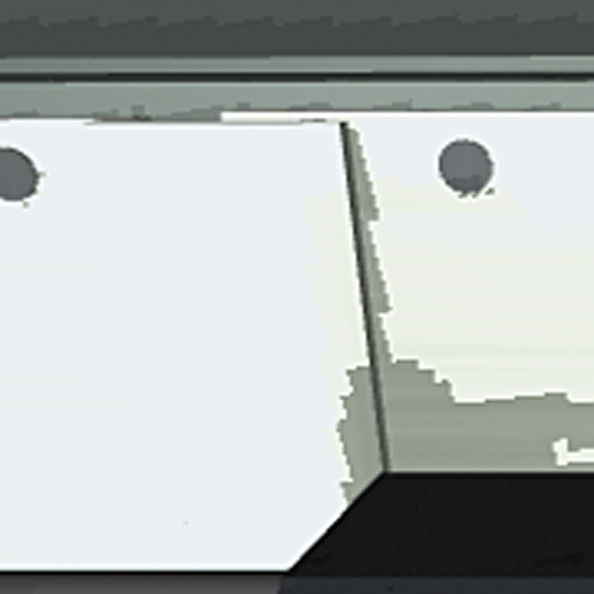

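The push holds at 15 N, steady. The covers are flat and in line, and the bottles and beaker haven't moved (beaker still at (281,260), wash bottle at (160,272)). Handing in.

```bash
python3 -c "
from cell import env
print(env.sign_off())"; python3 rel.py
```

```text
the job is handed in; nothing more can be done
None
the job is handed in; nothing more can be done
```

The loose cover is on the trough with its plain edge about 20 mm under the neighbour's lap. I handed the job in at about 19 s, still holding the cover pressed down at about 15 N.

I gripped the cover by its handle, lifted it, and carried it to the trough in line with the neighbour. It touched the flanges lightly, at about 7 N, and then slid under the lap.

My last checks before handing in:
- **Insertion:** measured at 19.7 mm from the wrist camera.
- **Alignment:** about 1 mm off sideways, and within about 0.3° of in line.
- **Tilt:** the tool was about 0.1° off vertical.
- **Push:** vertical force read 14.7 to 15.3 N. Counting the cover's weight, that is about 18 N on the trough. A sideways force of about 5 N remained in both x and y; I put it down to friction with the trough and left it.
- **Neighbour:** its lap corner was unchanged within measurement, about 0.3 mm.
- **Bystanders:** the beaker and wash bottle stood where they were. The arm partly hid the reagent bottle in the last picture, but nothing went near it.

The cameras disagreed by about 3 mm along the trough on where the neighbour lay. I therefore measured the insertion in the wrist image, where cover and lap show together. No check failed, and sign-off gave no verdict.

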